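# Load the lens into a spring-return slide and hold it at the index

## Robot

A 6-joint arm with a two-finger parallel gripper is mounted at the origin on a cart in front of the work surface, level with it; the furniture and walls round the work are solid. World frame = base frame: x ahead of the robot, y to its left, z up, the work surface at z = 0. Lengths are in mm, angles in rad, forces in N, time in s.
With the tool pointing down it reaches from about 325 to 900 mm from the base axis. Payload 6.1 kg.
Tool frame: the origin (TCP) lies between the finger pads, 19 mm behind the fingertips; this is the grasp point; z points along the fingers, y is the line along which they close (so a half turn about z gives the same grasp; the last joint's range is limited). The gripper opens to 87 mm and grips with 3 to 60 N. Pads are 19 mm wide; open, the fingers measure 117 mm over their backs; the gripper's body (75 mm by 190 mm) begins 51 mm behind the grasp point.
Start: joints at [1.033, 0.22, 1.526, -0, 1.395, -0.126], TCP at [250.16, 572.744, 241.238] pointing down, gripper open.
Joint ranges: [-2.98, 2.98], [-0.91, 2.08], [0.09, 2.57], [-1.24, 4.39], [0.2, 2.65], [-2.68, 2.68]. Speed limits (rad/s): [2.57, 2.57, 3.01, 3.14, 3.14, 3.14].

## Interface

Orientations are given as a 3x3 rotation matrix whose columns are the frame's x, y, z axes.
In Python, from bench import bot, viewer gives the robot as it stands.
- The arm moves only by the tool send_rows, never from a script. Its argument "moves" is text: rows parted by semicolons, each of 5 numbers parted by spaces: the shift along the world's x, y, z normalised to -1 to 1, where 1 is 0.75 m, then the turn about the world's z normalised to -1 to 1, where 1 is 180 degrees, then the opening, from -1 (shut) to 1 (fully open). A call has 1 to 8 rows; each row is the pose to reach, as a shift and turn from the pose commanded when the call began, turning the shorter way round; what a row does not reach only later rows make up. A row lasts 1/8 s, in which the tool goes at most 62.5 mm and 10.7 degrees, less where a joint would pass 70% of its speed; a pose out of reach is approached as far as the arm can. A call with a number of a shift or a turn outside -1 to 1 is refused whole. A call with a gripper value outside its range is refused whole. The fingers move at their own pace and stop on an object; the grip force is fixed at half the most. Time passes only in rows, so rows that repeat a pose let the fingers close. It gives the time, the measured TCP pose, the force, the opening and the grip force at its end, in the units of the state.
- bot.state(): the state, without advancing time (a new reading comes with each control period).
- viewer.read_camera(name): name is "scene" or "top"; returns a dict with "frame" (420x560x3 uint8, red, green, blue), "depth" (420x560 float32, mm along the optical axis (not along the pixel's ray), 0 where there is no reading), "fx", "fy", "cx", "cy" (pixels), "extrinsics" (4x4, takes a point from world to camera coordinates). Camera axes: x right, y down, z forward; pixel columns grow to the right and rows downward; lengths in mm; the calibration is good to about 2 mm. A picture is of the moment at which its call begins.
- bot.hand_in(): hands the job in; it is judged then, once.
The state is a dict: "time": time; "joints": joint angles; "joint_vel": joint speeds; "joint_torque": joint torques, N m; "tool_pos": TCP position; "tcp_rot": TCP orientation; "contact_force": force on the tool from outside, world axes, zero at the start; "wrist_torque": the same for the moment, N m; "opening": finger opening in mm; "finger_force": force on a finger pad.
Only numpy, scipy, OpenCV 4.12 (cv2) and the standard library are available. Lean on these libraries where they do the work, as an engineer would, in place of code of your own. Each camera call takes 0.05 s, during which the arm holds its last target. There are 200 camera calls.

## Task

Take the loose lens ring off its platform, grip it gently (no more than about 12 N), and set it down flat between the four pins on the spring-return slide while the slide is still fully home; do not drop it in. Then take the slide's square upright handle, pull the slide out until its pointer lines up with the line on the small index block beside it, and finish holding it there by the handle against the spring: do not let go. Leave everything else where it is.

Things in the scene. Friction and masses are not known exactly. Their poses are not given: they have to be found in the camera images.
- lens_ring: Fragile round lens in a black ring lying flat, 30 mm outside diameter, 10 mm high, about 30 g. Origin: centre of its underside; z up. Grip it across the rim with its lower 4 mm left free, because the pins of the seat are 4 mm high; 6 to 10 N of grip is plenty.
- platform: Fixed post with a round aluminium platform (72 mm diameter) on which the lens ring lies. Origin on the worktop; the platform's top is 150 mm above it.
- slide_base: Fixed spring-return slide unit on a pillar: track plate 150 x 62 mm, its long side along x, with dark guide rails (top 124 mm above the worktop). The pillar foot (60 mm diameter) stands at the origin, on the worktop. The slide is pulled out along this body's -x; a rear end plate and spring housing are at its +x end.
- carriage: The moving steel slide, 104 x 42 mm, 16 mm thick, same axes as slide_base. Origin: on the centre line at its underside, exactly 112 mm above slide_base's origin when home (x offset 0). It moves only along slide_base's -x, 55 mm at most; a spring drives it back home with 3 N at home rising to 6 N at 50 mm. Its top face is 16 mm above its origin.
- seat (a point): Centre of the lens seat, on the slide's top face (128 mm above the worktop), at carriage x = +33 mm. Four brass pins, 4 mm high, 5 mm in diameter with tapered tops, stand at x = +-16, y = +-11.5 mm round it; the ring lies flat on the face between them with about 2 to 4 mm of play. The sides at +y and -y are open 27 mm wide between pins, room for the fingers.
- grip (a point): Point in the slide's black handle, on its axis, 172 mm above the worktop, at carriage x = -36 mm. The handle is an upright square grip 16 x 16 mm with its sides along the slide's x and y, reaching from 150 to 184 mm above the worktop, on a round stem of 10 mm diameter.
- slide_line (a point): Tip of the black pointer that lies across the rail on the slide's +y side, level with the slide's top face.
- index_block: Small aluminium index block with a dark line across it, 22 mm long (x) and 16 mm wide, fixed on the +y edge of the track at a place that differs each time (pull of 18 to 40 mm from home), same axes as slide_base.
- index_line (a point): The black line across the index block's top, next to the pointer's path. The slide is at the mark when slide_line and index_line have the same x along slide_base's x axis (they stay about 1 mm apart in y).
- loose_iris: Bystander: iris on a loose post, 116 mm high. Origin under its centre.
- optic_box: Bystander: small grey and white box, 43 x 43 x 26 mm. Origin under its centre.
- drop_bottle: Bystander: small brown bottle, 75 mm high, near the platform's foot. Origin under its centre.
- beam_block: Bystander: black plate on a foot, 40 x 50 x 65 mm. Origin under its centre.

How it is judged (in metres and radians):
On the way, in this order (a step that is already met when the one before it is completed fails the run):
1. the lens ring lies flat between the seat's four pins, released, with the slide still home (x of lens_ring in the frame of seat between -0.005 and 0.005 m and y of lens_ring in the frame of seat between -0.006 and 0.006 m and z of lens_ring in the frame of seat between -0.003 and 0.003 m and angle between lens_ring's own z axis and vertical below 0.12 rad and contact force between the fingers and lens_ring below 0.1 N and x of carriage in the frame of slide_base above -0.004 m), for 0.3 s.
2. the slide is drawn out at least 10 mm by the fingers (x of carriage in the frame of slide_base below -0.01 m and contact force between the fingers and carriage above 1.5 N), for 0.1 s.
At the end, for the whole second after the job is handed in: Pointer within 4 mm of the index line and still; fingers holding the handle (over 1.5 N, TCP within 50 mm of its grip point); lens ring flat between the pins (within 5 mm along, 6 mm across, 3 mm in height of the seat), not touched by the fingers (x of lens_ring in the frame of seat between -0.005 and 0.005 m and y of lens_ring in the frame of seat between -0.006 and 0.006 m and z of lens_ring in the frame of seat between -0.003 and 0.003 m and angle between lens_ring's own z axis and vertical below 0.12 rad and contact force between the fingers and lens_ring below 0.1 N and x of slide_line in the frame of index_line between -0.004 and 0.004 m and linear speed of carriage below 0.01 m/s and contact force between the fingers and carriage above 1.5 N and distance between the grasp point and grip below 0.05 m); the arm keeps its last pose, push and grip.
It fails at once if the fingers squeeze the lens ring with more than 20 N on a side (contact force between the fingers and lens_ring above 40 N).
It fails at once if the lens ring is dropped from more than about 15 mm, or thrown (contact force between anything else and lens_ring below 0.02 N and linear speed of lens_ring above 0.55 m/s).
It fails at once if a bystander (iris, small box, bottle or beam block) is shifted by more than 30 mm (distance of any of loose_iris, optic_box, drop_bottle, beam_block from where it was at the start of the episode above 0.03 m).
It also fails if it takes over 51 s, if anything falls off the work surface, if the arm or the gripper's body presses on something with over 40 N, if the wrist force passes 120 N, or if a joint passes its speed limit or range.

## Working session

There is one attempt and no reset: what is moved stays moved. The work goes in short steps, Python scripts to look and compute and a tool call to move; the robot and the scene stay as the last step left them, time stands still between calls to the robot, and variables do not carry over. Pictures are saved under pics/ and viewed, at most 10 in all, crops included, and the job is handed in when it is done.

Besides the shell and the picture viewer there is one more tool, called after "Request:" by a JSON object that holds its "fn" and its "kwargs". send_rows: Moves the arm, as the interface text tells. Its arguments: {"type":"object","properties":{"moves":{"type":"string"}},"required":["moves"]}

```bash
mkdir -p pics; cat > h.py <<'E'
import numpy as np, cv2
from bench import bot, viewer
def grab(n):
    d=viewer.read_camera(n); np.savez(f'pics/{n}.npz',**d); return d
def load(n): return dict(np.load(f'pics/{n}.npz'))
def onplane(d,u,v,z):
    E=np.array(d['extrinsics'],float);R,t=E[:3,:3],E[:3,3];c=-R.T@t
    r=R.T@np.array([(u-d['cx'])/d['fx'],(v-d['cy'])/d['fy'],1.]);return c+r*(z-c[2])/r[2]
def proj(d,p):
    E=np.array(d['extrinsics'],float);q=E[:3,:3]@np.asarray(p,float)+E[:3,3]
    return d['fx']*q[0]/q[2]+d['cx'],d['fy']*q[1]/q[2]+d['cy']
def cloud(d):
    E=np.array(d['extrinsics'],float);v,u=np.indices(d['depth'].shape);z=d['depth']
    P=np.stack([(u-d['cx'])/d['fx']*z,(v-d['cy'])/d['fy']*z,z],-1)
    W=(P-E[:3,3])@E[:3,:3]; W[z==0]=np.nan; return W
E
python3 - <<'E'
from h import *
for n in('scene','top'):
    d=grab(n);cv2.imwrite(f'pics/{n}0.png',d['frame'][...,::-1]);E=np.array(d['extrinsics']);print(n,d['fx'],(-E[:3,:3].T@E[:3,3]).round(),E[2,:3].round(2))
print(bot.state())
E
```

```text
scene 442.81017257019846 [ 993. -485. 1110.] [-0.41  0.43 -0.8 ]
top 530.1471806583127 [ -17.  -34. 1484.] [ 0.35  0.05 -0.94]
{'time': 0.1, 'joints': array([ 1.03287168e+00,  2.21184886e-01,  1.52749875e+00,  8.19586913e-07,
        1.39468413e+00, -1.26138374e-01]), 'joint_vel': array([-1.20866400e-03, -2.57897493e-03, -1.60219200e-03, -6.77467272e-05,
        1.97297017e-03,  1.71128370e-03]), 'joint_torque': array([ 1.59106137e-03, -4.95941913e+01, -3.88520408e+01,  7.00699654e-02,
        5.15272818e-02, -4.49657864e-05]), 'tool_pos': array([249.90861704, 572.28940164, 240.22222077]), 'tcp_rot': array([[-9.16407174e-01,  4.00246254e-01, -9.10179868e-04],
       [ 4.00247226e-01,  9.16405934e-01, -1.52400581e-03],
       [ 2.24116615e-04, -1.76090683e-03, -9.99998424e-01]]), 'contact_force': array([ 0.35448344, -0.86555473,  0.02422269]), 'wrist_torque': array([-0.02396988, -0.00631137,  0.02691611]), 'finger_force': 0.0, 'opening': 87.01954808980226}
```

View pics/scene0.png

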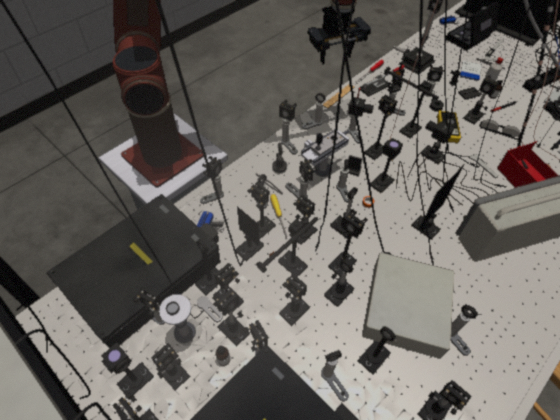

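View pics/top0.png

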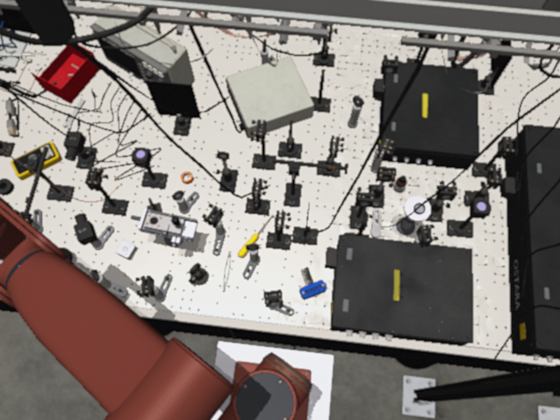

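The scene view shows the platform with its ring at about (175,310) and the slide near (325,145). The top view shows the platform at (417,209) and the slide near (168,223). Next I'll crop and enlarge both areas.

```bash
python3 - <<'E'
from h import *
t=load('top');s=load('scene')
def crop(d,u,v,w,h,k):return cv2.resize(d['frame'][v:v+h,u:u+w,::-1],None,fx=k,fy=k,interpolation=cv2.INTER_CUBIC)
a=np.vstack([np.hstack([crop(t,125,190,80,60,5),crop(t,380,180,80,60,5)]),np.hstack([crop(s,290,115,80,60,5),crop(s,135,280,80,60,5)])])
a=cv2.convertScaleAbs(a,alpha=1.2,beta=15)
cv2.imwrite('pics/c1.png',a)
for d,pts in((t,[(417,209),(168,223),(180,222),(150,222)]),(s,[(175,310),(325,145),(160,310)])):
    W=cloud(d)
    for u,v in pts:print(u,v,W[v,u].round())
# platform from top depth
for d,n in((t,'t'),(s,'s')):
    W=cloud(d);f=d['frame'].astype(int)
    for lo,hi,nm in((140,165,'plat'),):
        c=onplane(d,*((417,209) if n=='t' else (175,310)),150)
        m=(abs(W[...,2]-150)<12)&(np.hypot(W[...,0]-c[0],W[...,1]-c[1])<60)
        print(n,c.round(),m.sum(),np.nanmean(W[m],0).round(1),f[m].mean(0))
E
```

```text
417 209 [ 499. -319.  240.]
168 223 [424. 323. 135.]
180 222 [431. 292. 132.]
150 222 [423. 374. 128.]
175 310 [ 547. -341.  156.]
325 145 [430. 325. 127.]
160 310 [ 521. -365.  153.]
t [ 537. -340.  150.] 541 [ 533.2 -342.3  150.9] [196.98151571 195.66543438 198.96672828]
s [ 544. -340.  150.] 789 [ 540.4 -340.7  152. ] [156.18631179 153.54752852 156.02154626]
```

View pics/c1.png

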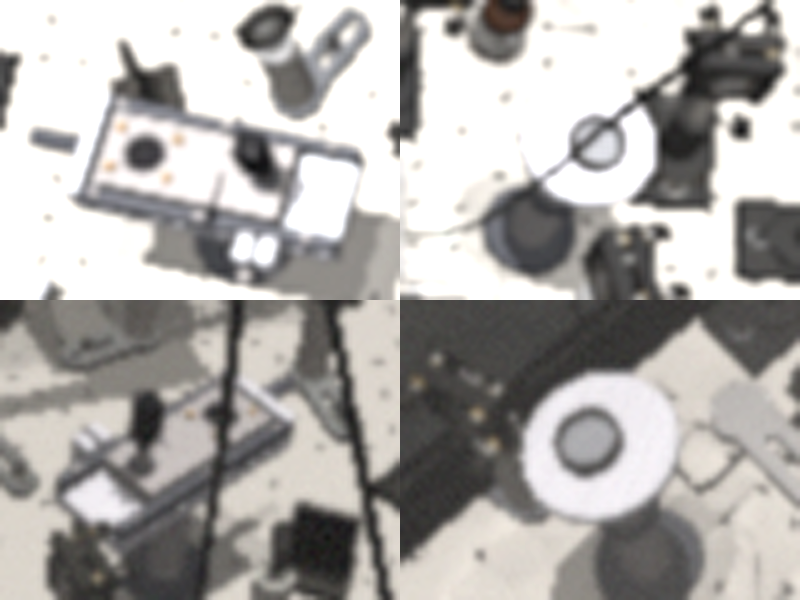

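In the crop (5x) the seat's pins are at top pixels ≈(149,215), (161,218), (147,223) and (158.5,225.5). The pointer is near (168,230), the index line near (176,238), and the ring is at (499.5,208).

```bash
python3 - <<'E'
from h import *
t=load('top');s=load('scene')
def cm(d,m,box):
    u0,v0,u1,v1=box;mm=np.zeros(m.shape,np.uint8);mm[v0:v1,u0:u1]=m[v0:v1,u0:u1]
    n,l,st,c=cv2.connectedComponentsWithStats(mm,connectivity=8);return [(tuple(c[i].round(2)),st[i,4]) for i in range(1,n)]
for nm,d,box in(('t',t,(140,205,170,235)),('s',s,(320,185-50,350,210-50))):
    f=d['frame'].astype(float);o=f[...,0]-f[...,2]
    m=o>14
    pts=[]
    for i,(c,a) in enumerate(cm(d,m,box)):
        # weighted centroid
        u,v=map(int,np.round(c));w=np.clip(o[v-2:v+3,u-2:u+3]-6,0,None);vv,uu=np.mgrid[v-2:v+3,u-2:u+3]
        q=((uu*w).sum()/w.sum(),(vv*w).sum()/w.sum());pts.append(q);print(nm,np.round(q,2),a,onplane(d,*q,131).round(1))
# platform and ring
for nm,d,c0 in(('t',t,(499,208)),('s',s,(175,310))):
    pass
for nm,d,box in(('t',t,(400,190,435,225)),('s',s,(155,290,200,330))):
    g=d['frame'].max(2).astype(int);W=cloud(d);u0,v0,u1,v1=box
    print(nm);print(g[v0:v1:1,u0+ (0 if nm=='t' else 0):u1][8:30] if 0 else '')
    sub=cv2.resize(d['frame'][v0:v1,u0:u1],None,fx=8,fy=8,interpolation=cv2.INTER_CUBIC).max(2)
    thr=(sub>(185 if nm=='t' else 150)).astype(np.uint8)
    cs,h=cv2.findContours(thr,cv2.RETR_CCOMP,cv2.CHAIN_APPROX_NONE)
    for i,c in enumerate(cs):
        if len(c)>60:
            e=cv2.fitEllipse(c);q=((e[0][0]+.5)/8-.5+u0,(e[0][1]+.5)/8-.5+v0);print(np.round(q,2),np.round(e[1],1),h[0][i][3],onplane(d,*q,150).round(1),onplane(d,*q,160).round(1))
# height map max around platform/slide, 20mm cells
for c,r in(((540,-341),180),((425,340),180)):
    H={}
    for d in(t,s):
        W=cloud(d).reshape(-1,3);W=W[np.isfinite(W[:,0])]
        k=(abs(W[:,0]-c[0])<r)&(abs(W[:,1]-c[1])<r);W=W[k]
        for p in W:
            q=(int((p[0]-c[0]+r)//24),int((p[1]-c[1]+r)//24));H[q]=max(H.get(q,0),p[2])
    M=np.array([[H.get((i,j),-1) for j in range(15)] for i in range(15)]).round().astype(int)
    print(c,'rows x up, cols y');print(M)
E
```

```text
t [146.27 204.93] 1 [469.8 393.4 131. ]
t [163.19 210.42] 1 [459.4 344.1 131. ]
t [148.73 214.87] 8 [442.  380.7 131. ]
t [160.03 217.32] 8 [438.6 348.7 131. ]
t [146.32 222.69] 10 [419.  382.6 131. ]
t [157.72 225.03] 7 [416.  350.6 131. ]
s [327.66 137.5 ] 4 [417.2 353.1 131. ]
s [339.97 136.94] 6 [442.8 382.3 131. ]
s [348.98 147.97] 1 [492.8 364.9 131. ]
s [339.98 155.9 ] 1 [494.5 319.6 131. ]
t

[423.64 214.21] [161.  207.2] -1 [ 523.7 -358.   150. ] [ 519.6 -355.6  160. ]
[412.27 199.65] [168.3 331.3] -1 [ 562.4 -326.5  150. ] [ 558.1 -324.3  160. ]
s

[197.87 327.35] [30. 41.] -1 [ 613.8 -329.7  150. ] [ 617.8 -331.3  160. ]
[161.89 326.31] [ 57.  167.1] -1 [ 554.6 -385.   150. ] [ 559.2 -386.   160. ]
[197.53 319.44] [38.2 49.2] -1 [ 598.8 -318.3  150. ] [ 602.9 -320.   160. ]
[190.28 317.7 ] [29.8 45.1] -1 [ 583.9 -327.2  150. ] [ 588.2 -328.9  160. ]
[179.76 306.39] [225.2 363.5] -1 [ 545.2 -326.9  150. ] [ 549.9 -328.6  160. ]
[172.25 307.92] [114.8 120.9] 4 [ 535.9 -341.5  150. ] [ 540.7 -342.9  160. ]
[188.62 298.54] [14.5 30.6] 4 [ 544.4 -300.1  150. ] [ 549. -302.  160
[... 1763 characters left out ...]
0  993  929  135  133  956  132  130    8   27   25
    15]
 [ 873  160  876  891  898  189  184  136  954  137  130  125    8   12
    16]
 [ 876  874  933  151  129  781  854  136  133  135  130  130    6    7
     9]
 [ 883  875  157    7  649  779  775    6  127  131  871    4    9  233
   235]
 [   8  157  867  497  587    6  126  121    5   68  866   11    6  234
   236]
 [   7    8  866  867    8  118  132  123    7   18   68   11    7  233
   238]
 [ 655  230  280    7    7  112  119    8    7  722  715    9    6    8
     8]
 [ 612  126    7    8    7   16   10    5    7  650  181  181   16    5
     7]
 [ 549   23   21    7    6    7   21   19    6  613  188  186  180    8
     8]]
```

```bash
python3 - <<'E'
from h import *
t=load('top');s=load('scene')
def up(d,box,k=8):
    u0,v0,u1,v1=box;return cv2.resize(d['frame'][v0:v1,u0:u1],None,fx=k,fy=k,interpolation=cv2.INTER_CUBIC).astype(int)
def px(c,box,k=8):return np.array([(c[0]+.5)/k-.5+box[0],(c[1]+.5)/k-.5+box[1]])
# ring outer: radial dark-minimum -> fit ellipse to annulus darkest ridge; platform edges
for nm,d,box,c0 in(('t',t,(400,190,440,225),(419.4,208.2)),('s',s,(155,290,195,330),(172.25,307.9))):
    g=up(d,box).min(2).astype(np.float32);cc=np.array([(c0[0]+.5-box[0])*8-.5,(c0[1]+.5-box[1])*8-.5]);E=[];O=[]
    for a in np.radians(np.arange(0,360,6)):
        r=np.arange(20,72);x=cc[0]+r*np.cos(a);y=cc[1]+r*np.sin(a)
        p=cv2.remap(g,x.astype(np.float32)[None],y.astype(np.float32)[None],1)[0]
        i=p.argmin();j=i+np.argmax(np.diff(p[i:i+18])) if i<len(r)-3 else i
        E.append((x[j],y[j],r[i],r[j]))
    E=np.array(E);k=abs(E[:,3]-np.median(E[:,3]))<7
    e=cv2.fitEllipse(E[k,:2].astype(np.float32).reshape(-1,1,2));q=px(e[0],box)
    print(nm,'ring',k.sum(),q.round(2),np.round(np.array(e[1])/8,1),onplane(d,*q,154).round(1),onplane(d,*q,160).round(1), 'px len',[np.round(np.hypot(*np.subtract(proj(d,(555,-342,155)),proj(d,(525,-342,155)))),1)])
# handle / pointer / index: print gray
x=np.array([np.cos(np.radians(84.6)),np.sin(np.radians(84.6))]);S=np.array([429.5,366.7])
h=S-69*x
print('pred handle',h.round(1))
for d,box in((t,(165,210,190,245)),(s,(305,125,335,165))):
    print([np.round(proj(d,(*h,z)),1) for z in(150,184)])
    print('rows',box[1],'cols',box[0]);print(d['frame'][box[1]:box[3],box[0]:box[2]].max(2))
E
```

```text
t ring 39 [419.15 208.37] [11.  11.5] [ 537.5 -344.7  154. ] [ 535.  -343.3  160. ] px len [np.float64(10.3)]
s ring 60 [172.19 307.84] [13.4 14.2] [ 537.6 -342.   154. ] [ 540.4 -342.9  160. ] px len [np.float64(11.8)]
pred handle [423. 298.]
[array([176. , 222.4]), array([173.6, 218. ])]
rows 210 cols 165
[[232 231 230 230 229 230 230 230 230 230 230 231 232 219 169 111  85  78
   78  78  82  88 100 111 161]
 [232 232 232 233 232 232 232 230 230 232 231 231 233 231 195 133 101  91
   89  90  99 104 102 121 188]
 [202 212 224 230 231 233 231 223 224 232 233 233 233 233 220 175 134 116
  104 104 104 108 122 166 219]
 [140 155 169 183 199 217 208 183 200 231 234 233 234 236 233 222 201 168
  130 116 124 160 194 215 230]
 [114 113 114 126 157 181 164 131 153 189 206 215 227 232 234 234 233 218
  201 197 201 221 231 217 205]
 [130 117 110 115 130 138 122 101 103 121 140 155 170 186 198 208 214 223
  231 233 234 237 234 203 173]
 [179 172 170 161 144 126 101  76  62  67  76  86  99 118 136 149 157 173
  191 199 211 228 232 214 198]
 [206 206 205 199 188 174 134  75  43  45  47  50  59  8
[... 2439 characters left out ...]
112 104  84  89 101 117]
 [ 63  50  50  51  47  76 147 201 223 201 182 223 245 242 191 105  62  62
   86 103 101  98 101 107 118]
 [ 77  54  49  50  49  54  88 127 150 135 128 173 206 198 149  87  64  76
   97 106 107 106 105 105 105]
 [ 85  58  48  48  46  46  55  88 113 103  78 100 129 128 102  77  75  92
  105 109 108 108 108 107 107]
 [101  85  72  51  46  44  59 108 149 140  89  59  75  84  82  83  94 103
  108 109 108 108 108 107 108]]
[array([318., 143.]), array([319. , 134.8])]
rows 125 cols 305
[[ 75  78  82 ... 169 168 153]
 [ 78  90  97 ... 172 170 153]
 [ 81  85  84 ... 166 170 152]
 ...
 [ 61  51  49 ...  47  84  90]
 [ 53  48  44 ...  40  69  76]
 [ 49  50  45 ...  52  72  75]]
```

Measured so far:
- **Ring:** ≈(537.6, -343.2), with the two views agreeing to about 2 mm.
- **Seat:** ≈(429.5, 366.7), with pin spacings of 32 × 23 mm as given.
- **Slide:** yaw ≈ 84.7°, so I turn the tool until it closes along the slide's y (-71.7°).

I'll now lift and travel.

Request:
{"fn": "send_rows", "kwargs": {"moves": "0 0 0.06 0 0.4; 0.02 -0.06 0.13 -0.05 0.4; 0.05 -0.14 0.13 -0.1 0.4; 0.07 -0.22 0.13 -0.15 0.4; 0.1 -0.3 0.13 -0.2 0.4; 0.12 -0.38 0.13 -0.25 0.4; 0.14 -0.46 0.13 -0.3 0.4; 0.17 -0.54 0.13 -0.35 0.4"}}

```text
time: 1.1
tool_pos: [374.6, 173.8, 338.6]
tcp_rot: [[-0.055, 0.998, 0.0], [0.998, 0.055, 0.0], [0.0, 0.0, -1.0]]
contact_force: [1.3, 0.1, 0.3]
opening: 60.6
finger_force: 0.0
```

Request:
{"fn": "send_rows", "kwargs": {"moves": "0.024 -0.076 0 -0.02 0.4; 0.048 -0.152 0 -0.048 0.4; 0.072 -0.228 0 -0.048 0.4; 0.096 -0.304 0 -0.048 0.4; 0.12 -0.38 0 -0.048 0.4; 0.144 -0.456 0 -0.048 0.4; 0.168 -0.532 0 -0.048 0.4; 0.192 -0.608 0 -0.048 0.4"}}

```text
time: 2.1
tool_pos: [518.9, -282.3, 338.2]
tcp_rot: [[0.092, 0.996, -0.0], [0.996, -0.092, 0.001], [0.001, -0.0, -1.0]]
contact_force: [1.2, -0.2, 0.3]
opening: 61.0
finger_force: 0.0
```

Request:
{"fn": "send_rows", "kwargs": {"moves": "0.021 -0.073 0 0 0.4; 0.021 -0.073 -0.05 0 0.4; 0.021 -0.073 -0.11 0 0.4; 0.021 -0.073 -0.14 0 0.4; 0.021 -0.073 -0.14 0 0.4; 0.021 -0.073 -0.14 0 0.4"}}

```text
time: 2.85
tool_pos: [535.0, -335.4, 235.0]
tcp_rot: [[0.091, 0.996, 0.001], [0.996, -0.091, -0.001], [-0.001, 0.001, -1.0]]
contact_force: [0.3, -0.3, 0.2]
opening: 61.1
finger_force: 0.0
```

```bash
python3 - <<'E'
from h import *
s=bot.state();print(s['time'],s['tool_pos'].round(1),s['tcp_rot'][:2,1].round(3),s['contact_force'].round(1),s['opening'])
t=grab('top');c=grab('scene')
def crop(d,u,v,w,h,k):return cv2.resize(d['frame'][v:v+h,u:u+w,::-1],None,fx=k,fy=k,interpolation=cv2.INTER_CUBIC)
cv2.imwrite('pics/c2.png',np.hstack([crop(t,380,170,80,80,5),crop(c,135,260,80,80,5)]))
E
```

```text
2.85 [ 535.  -335.4  235. ] [ 0.996 -0.091] [ 0.3 -0.3  0.2] 61.13501034883312
```

View pics/c2.png

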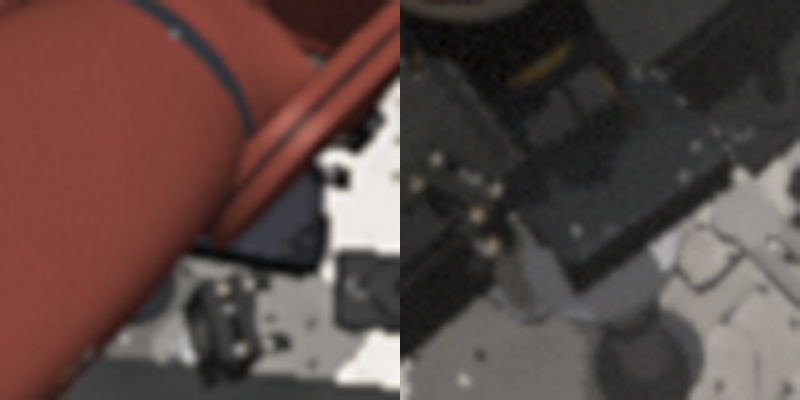

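The arm hides the view here, so I'll rely on the two-view ring position and descend.

Request:
{"fn": "send_rows", "kwargs": {"moves": "0.0035 -0.0104 0 0 0.4; 0.0035 -0.0104 -0.03 0 0.4; 0.0035 -0.0104 -0.06 0 0.4; 0.0035 -0.0104 -0.075 0 0.4; 0.0035 -0.0104 -0.081 0 0.4; 0.0035 -0.0104 -0.081 0 0.4; 0.0035 -0.0104 -0.081 0 0.4; 0.0035 -0.0104 -0.081 0 0.4"}}

```text
time: 3.95
tool_pos: [537.5, -343.2, 173.9]
tcp_rot: [[0.091, 0.996, 0.001], [0.996, -0.091, -0.001], [-0.001, 0.001, -1.0]]
contact_force: [-0.1, 0.0, 0.4]
opening: 60.8
finger_force: 0.0
```

Request:
{"fn": "send_rows", "kwargs": {"moves": "0 0 0 0 -0.15; 0 0 0 0 -0.2; 0 0 0 0 -0.25; 0 0 0 0 -0.28; 0 0 0 0 -0.29; 0 0 0 0 -0.3; 0 0 0 0 -0.31; 0 0 0 0 -0.31"}}

```text
time: 4.95
tool_pos: [537.2, -342.9, 173.0]
tcp_rot: [[0.091, 0.996, -0.0], [0.996, -0.091, -0.0], [-0.0, -0.0, -1.0]]
contact_force: [0.4, 0.7, 0.0]
opening: 29.8
finger_force: 1.4
```

Request:
{"fn": "send_rows", "kwargs": {"moves": "0 0 0 0 -0.315; 0 0 0 0 -0.32; 0 0 0 0 -0.32; 0 0 0 0 -0.32"}}

```text
time: 5.45
tool_pos: [537.2, -342.9, 173.0]
tcp_rot: [[0.091, 0.996, -0.0], [0.996, -0.091, -0.0], [-0.0, -0.0, -1.0]]
contact_force: [0.0, -0.0, -0.7]
opening: 29.8
finger_force: 7.0
```

Grip is 7 N. I'll lift and travel to the seat gently.

Request:
{"fn": "send_rows", "kwargs": {"moves": "0 0 0.005 0 -0.32; 0 0 0.02 0 -0.32; 0 0 0.05 0 -0.32; 0 0 0.09 0 -0.32; 0 0 0.13 0 -0.32; 0 0 0.16 0 -0.32; 0 0 0.17 0 -0.32; 0 0 0.17 0 -0.32"}}

```text
time: 6.45
tool_pos: [537.3, -343.0, 301.0]
tcp_rot: [[0.091, 0.996, 0.001], [0.996, -0.091, -0.001], [-0.001, 0.001, -1.0]]
contact_force: [-0.5, 0.7, -1.1]
opening: 29.7
finger_force: 7.0
```

Request:
{"fn": "send_rows", "kwargs": {"moves": "-0.003 0.02 0 0 -0.32; -0.009 0.06 0 0 -0.32; -0.017 0.11 0 0 -0.32; -0.025 0.165 0 0 -0.32; -0.033 0.22 0 0 -0.32; -0.042 0.275 0 0 -0.32; -0.05 0.33 0 0 -0.32; -0.058 0.385 0 0 -0.32"}}

```text
time: 7.45
tool_pos: [492.3, -51.9, 299.2]
tcp_rot: [[0.091, 0.996, -0.002], [0.996, -0.091, 0.001], [0.001, -0.002, -1.0]]
contact_force: [0.1, -0.2, -0.3]
opening: 29.7
finger_force: 7.0
```

Request:
{"fn": "send_rows", "kwargs": {"moves": "-0.008 0.055 0 0 -0.32; -0.017 0.11 0 0 -0.32; -0.025 0.165 0 0 -0.32; -0.033 0.22 0 0 -0.32; -0.042 0.275 0 0 -0.32; -0.05 0.33 0 0 -0.32; -0.056 0.37 0 0 -0.32; -0.06 0.4 0 0 -0.32"}}

```text
time: 8.45
tool_pos: [446.8, 247.4, 299.1]
tcp_rot: [[0.09, 0.996, -0.002], [0.996, -0.09, -0.0], [-0.001, -0.002, -1.0]]
contact_force: [-0.6, 0.2, -0.9]
opening: 29.6
finger_force: 7.0
```

```bash
python3 - <<'E'
from h import *
s=bot.state();print(s['time'],s['tool_pos'].round(1),s['tcp_rot'][:2,1].round(3),s['opening'],s['finger_force'])
E
```

```text
8.45 [446.8 247.4 299.1] [ 0.996 -0.09 ] 29.553312798257757 6.9853048946106355
```

Request:
{"fn": "send_rows", "kwargs": {"moves": "-0.008 0.05 0 0 -0.32; -0.016 0.1 0 0 -0.32; -0.022 0.14 0 0 -0.32; -0.024 0.155 0 0 -0.32; -0.024 0.155 -0.04 0 -0.32; -0.024 0.155 -0.08 0 -0.32; -0.024 0.155 -0.1 0 -0.32; -0.024 0.155 -0.1 0 -0.32"}}

```text
time: 9.45
tool_pos: [429.9, 361.3, 224.1]
tcp_rot: [[0.092, 0.996, -0.002], [0.996, -0.092, -0.002], [-0.002, -0.002, -1.0]]
contact_force: [-0.9, 0.3, 0.1]
opening: 29.7
finger_force: 7.0
```

```bash
python3 - <<'E'
from h import *
s=bot.state();print(s['time'],s['tool_pos'].round(1),s['tcp_rot'][:2,1].round(3),s['contact_force'].round(1),s['opening'])
t=grab('top');c=grab('scene')
def crop(d,u,v,w,h,k):return cv2.resize(d['frame'][v:v+h,u:u+w,::-1],None,fx=k,fy=k,interpolation=cv2.INTER_CUBIC)
a=np.hstack([crop(t,115,170,100,100,4),crop(c,280,75,100,100,4)])
cv2.imwrite('pics/c3.png',cv2.convertScaleAbs(a,alpha=1.5,beta=15))
E
```

```text
9.45 [429.9 361.3 224.1] [ 0.996 -0.092] [-0.9  0.3  0.1] 29.734936845582215
```

View pics/c3.png

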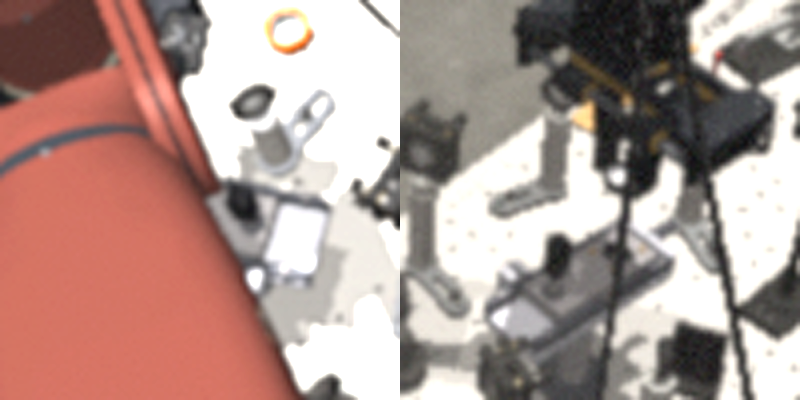

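The scene view shows the ring held between the fingers, with the lens at scene pixel ≈(334,119). The slide and handle are undisturbed below, with the handle at ≈(319,137). Next I check the ring's offset in the grip.

```bash
python3 - <<'E'
from h import *
c=load('scene');p=[430,361.3]
for z in(201,206,211):print(np.round(proj(c,(*p,z)),1))
print(c['frame'][112:128,324:345].max(2))
E
```

```text
[335.2 121.4]
[335.4 120.1]
[335.6 118.8]
[[165 163 172 161 102  35  16  12  17  20  65 108  88  47  26  29  18  13
   30  44  39]
 [150 150 167 161  96  36  22  19  14  21  71 113  76  29  19  24  20  11
   19  26  20]
 [168 165 172 156  92  31  17  15  17  23  72 113  75  27  15  16  13  12
   11   3  19]
 [174 177 171 149  85  29  17  12  23  28  51  72  47  15  15  10  12   9
    9   9  36]
 [176 177 171 146  84  37  24  28  46  59  70  67  37  16  12   8   9   8
   12  14  56]
 [177 174 172 161 116  75  54  50  84 106 121 113  64  28  14   9   9   9
   10  22  73]
 [174 175 176 172 160 132  97  79 119 149 167 152  88  28  19  12  18   3
   11  18  85]
 [174 174 177 176 173 163 126  86 117 160 176 155  85  30  16   8   2  11
   14  31  91]
 [176 176 176 177 174 169 138  83  84 129 151 127  71  29  24  16  10   8
   14  44 104]
 [173 174 174 175 175 173 152  92  50  69  85  73  37  25  30  21  16  14
   33  77 130]
 [174 174 177 174 176 172 154 109  75  51  41  34  21  24  29  22  24  36
   72 120 158]
 [174 175 176 177 177 171 149 129 125 106  82  46  23  20  26  34  61  96
  124 157 172]
 [176 175 177 176 176 173 169 166 165 158 133  76  26  39  64  80 119 149
  166 173 175]
 [175 177 176 175 176 175 175 176 175 172 155  89  33  64 117 135 158 172
  176 176 174]
 [176 176 176 175 176 176 177 178 175 173 159  90  35  84 149 167 173 176
  176 176 169]
 [175 176 176 177 175 175 174 176 176 175 153  88  33  84 155 176 176 178
  175 175 171]]
```

Request:
{"fn": "send_rows", "kwargs": {"moves": "0 0.0072 0 0 -0.32; 0 0.0072 -0.03 0 -0.32; 0 0.0072 -0.06 0 -0.32; 0 0.0072 -0.075 0 -0.32; 0 0.0072 -0.082 0 -0.32; 0 0.0072 -0.084 0 -0.32; 0 0.0072 -0.084 0 -0.32; 0 0.0072 -0.084 0 -0.32"}}

```text
time: 10.55
tool_pos: [431.0, 367.7, 163.2]
tcp_rot: [[0.091, 0.996, 0.001], [0.996, -0.091, 0.001], [0.001, 0.001, -1.0]]
contact_force: [-0.3, 0.3, -0.3]
opening: 29.8
finger_force: 7.0
```

```bash
python3 - <<'E'
from h import *
s=bot.state();print(s['time'],s['tool_pos'].round(1),s['contact_force'].round(1),s['finger_force'])
c=grab('scene')
a=cv2.resize(c['frame'][105:165,300:360,::-1],None,fx=10,fy=10,interpolation=cv2.INTER_CUBIC)
cv2.imwrite('pics/c4.png',cv2.convertScaleAbs(a,alpha=1.5,beta=15))
E
```

```text
10.55 [431.  367.7 163.2] [-0.3  0.3 -0.3] 6.984776365684411
```

View pics/c4.png

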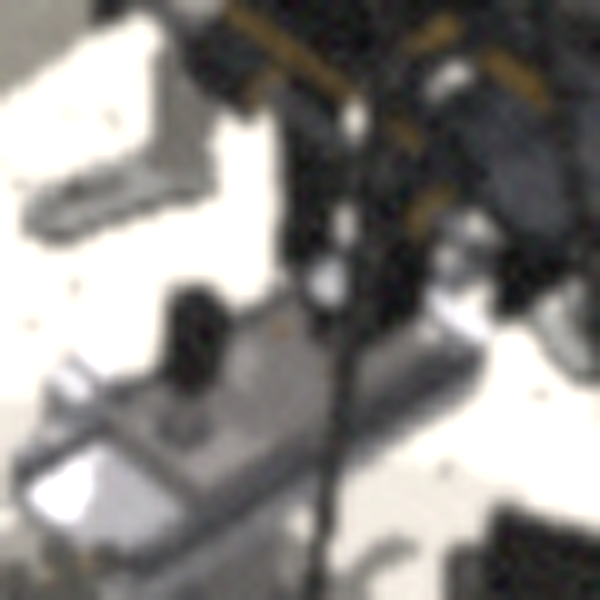

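The scene view shows the ring above the seat at crop (325,285), with one pin visible at (283,328) to its left. I shift it about 1 mm and lower it.

Request:
{"fn": "send_rows", "kwargs": {"moves": "-0.002 -0.001 0 0 -0.32; -0.002 -0.001 -0.003 0 -0.32; -0.002 -0.001 -0.006 0 -0.32; -0.002 -0.001 -0.008 0 -0.32; -0.002 -0.001 -0.01 0 -0.32; -0.002 -0.001 -0.012 0 -0.32; -0.002 -0.001 -0.012 0 -0.32; -0.002 -0.001 -0.012 0 -0.32"}}

```text
time: 11.6
tool_pos: [429.2, 366.7, 153.5]
tcp_rot: [[0.091, 0.996, 0.0], [0.996, -0.091, -0.0], [-0.0, 0.0, -1.0]]
contact_force: [-0.3, 0.4, -0.3]
opening: 29.9
finger_force: 7.0
```

Request:
{"fn": "send_rows", "kwargs": {"moves": "0 0 -0.001 0 -0.32; 0 0 -0.002 0 -0.32; 0 0 -0.003 0 -0.32; 0 0 -0.003 0 -0.32"}}

```text
time: 12.1
tool_pos: [429.1, 366.7, 151.1]
tcp_rot: [[0.091, 0.996, -0.0], [0.996, -0.091, -0.0], [-0.0, -0.0, -1.0]]
contact_force: [0.9, -0.3, 0.6]
opening: 30.0
finger_force: 7.0
```

Request:
{"fn": "send_rows", "kwargs": {"moves": "0 0 0 0 -0.315; 0 0 0 0 -0.31; 0 0 0 0 -0.3; 0 0 0 0 -0.25; 0 0 0 0 -0.1; 0 0 0 0 0.15; 0 0 0 0 0.15; 0 0 0 0 0.15"}}

```text
time: 13.1
tool_pos: [429.2, 366.7, 151.2]
tcp_rot: [[0.091, 0.996, -0.0], [0.996, -0.091, 0.0], [0.0, -0.0, -1.0]]
contact_force: [-0.5, -1.6, 0.2]
opening: 49.3
finger_force: 0.0
```

Request:
{"fn": "send_rows", "kwargs": {"moves": "0 0 0.02 0 0.15; 0 0 0.06 0 0.15; 0 0 0.1 0 0.15; 0 0 0.1 0 0.15; 0 -0.05 0.1 0 0.15; 0 -0.09 0.1 0 0.15; 0 -0.09 0.1 0 0.15; 0 -0.09 0.1 0 0.15"}}

```text
time: 14.1
tool_pos: [429.1, 299.5, 226.0]
tcp_rot: [[0.092, 0.996, -0.0], [0.996, -0.092, 0.0], [0.0, -0.0, -1.0]]
contact_force: [-0.8, -0.4, 0.5]
opening: 49.8
finger_force: 0.0
```

```bash
python3 - <<'E'
from h import *
s=bot.state();print(s['time'],s['tool_pos'].round(1),s['contact_force'].round(1),s['opening'])
t=grab('top');c=grab('scene')
def crop(d,u,v,w,h,k):return cv2.resize(d['frame'][v:v+h,u:u+w,::-1],None,fx=k,fy=k,interpolation=cv2.INTER_CUBIC)
a=np.hstack([crop(t,135,195,60,60,6),crop(c,300,105,60,60,6)])
cv2.imwrite('pics/c5.png',cv2.convertScaleAbs(a,alpha=1.3,beta=10))
E
```

```text
14.1 [429.1 299.5 226. ] [-0.8 -0.4  0.5] 49.82614847890344
```

View pics/c5.png

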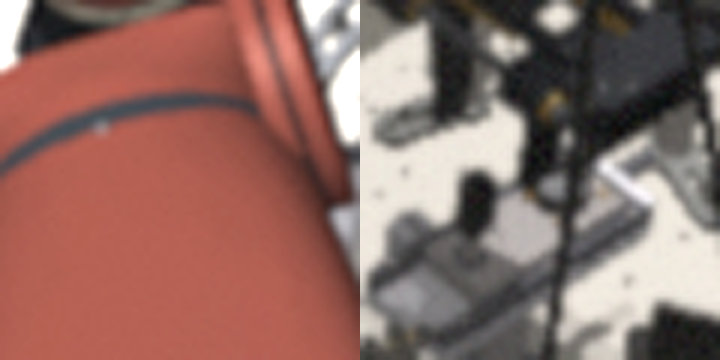

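The scene view shows the ring flat on the seat at crop (555,190), with pins showing either side at (528,193) and (598,197). The slide is home. I verify numerically before taking the handle.

```bash
python3 - <<'E'
from h import *
c=load('scene');t=load('top')
print(np.round(proj(c,(429.5,366.7,138)),1),np.round(proj(c,(429.5,366.7,128)),1))
print(c['frame'][129:145,324:345].max(2))
for u,v in((167.6,230),(167.2,231.5),(175.4,238.5),(175.6,237)):print(onplane(t,u,v,128).round(1))
# handle in scene: dark component
d=load('scene');g=d['frame'].max(2);m=np.zeros(g.shape,np.uint8);m[130:150,312:326]=(g[130:150,312:326]<50);n,l,st,cc=cv2.connectedComponentsWithStats(m);print(st[1:],cc[1:].round(1));h=(423.1,298.)
print([np.round(proj(d,(*h,z)),1) for z in(150,167,184)])
E
```

```text
[333.8 135.7] [333.4 138. ]
[[175 169 132  68  20  11  15  13  24  58  75  49  27  28  20  20  23  36
   72 112 135]
 [176 163 107  45  14  18  11   6  27  47  47  29  26  31  18  35  65  96
  124 154 153]
 [175 160  99  37  12   6  17   9  28  48  37  23  21  22  30  73 126 151
  154 149 129]
 [176 162  99  36  11  10  15  16  28  35  28  18  18  29  54 105 163 175
  147 117  93]
 [171 151  87  24   9  14  13  26  41  49  38  19  24  45  63 106 158 174
  162 135 101]
 [156 127  68  17  17  21  46  64  77  79  47  22  27  48  79 106 120 144
  169 170 142]
 [115  89  51  26  19  36  73  97 101  95  56  25  37  64  93 128 117 112
  136 168 175]
 [ 85  79  70  54  43  49  80  97  98  91  49  27  46  70  95 125 127 111
  105 129 164]
 [ 92 105 110  85  72  52  59  77  85  78  48  21  44  64  89 116 124 124
  116 107 121]
 [122 129 125 106  92  60  39  43  54  51  33  22  35  59 102 125 130 131
  125 112  92]
 [133 137 135 129 124  91  55  34  34  34  24  24  45  78 119 132 134 125
  114  90  82]
 [135 139 139 136 136 122  98  78  64  44  26  39  79 108 126 130 122  97
   81  71  81]
 [137 139 137 137 140 135 130 121 104  59  25  59 112 129 122 104  87  72
   68  71  70]
 [139 138 137 137 140 137 137 133 112  64  32  65 111 120  93  76  67  65
   65  68  55]
 [135 139 139 138 139 138 137 137 122  70  33  54  84  85  72  67  67  63
   52  48  47]
 [135 137 138 137 138 138 139 138 124  73  32  46  64  66  66  66  59  48
   49  58  66]]
[406.1 322.  128. ]
[401.8 322.3 128. ]
[384.8 296.6 128. ]
[389.  296.8 128. ]
[[316 134   7  11  53]
 [312 144   1   1   1]
 [316 147   3   3   4]] [[318.8 138.9]
 [312.  144. ]
 [317.2 148. ]]
[array([318., 143.]), array([318.5, 139. ]), array([319.1, 134.9])]
```

The ring image and the handle (318.8,138.9 against a predicted 318.5,139.0) both agree with the model. The required pull is about 27 mm. I descend on the handle and grip it.

Request:
{"fn": "send_rows", "kwargs": {"moves": "-0.008 -0.002 0 0 0.15; -0.008 -0.002 -0.02 0 0.15; -0.008 -0.002 -0.05 0 0.15; -0.008 -0.002 -0.07 0 0.15; -0.008 -0.002 -0.072 0 0.15; -0.008 -0.002 -0.072 0 0.15; -0.008 -0.002 -0.072 0 0.15"}}

```text
time: 15.08
tool_pos: [423.7, 298.0, 173.1]
tcp_rot: [[0.091, 0.996, 0.001], [0.996, -0.091, 0.001], [0.001, 0.001, -1.0]]
contact_force: [0.6, -0.1, -0.6]
opening: 49.9
finger_force: 0.0
```

Request:
{"fn": "send_rows", "kwargs": {"moves": "0 0 0 0 -0.3; 0 0 0 0 -0.55; 0 0 0 0 -0.6; 0 0 0 0 -0.65; 0 0 0 0 -0.8; 0 0 0 0 -1; 0 0 0 0 -1; 0 0 0 0 -1"}}

```text
time: 16.08
tool_pos: [424.6, 297.6, 172.3]
tcp_rot: [[0.092, 0.996, 0.003], [0.996, -0.092, 0.0], [0.001, 0.003, -1.0]]
contact_force: [5.3, -0.3, -3.4]
opening: 15.6
finger_force: 30.0
```

Request:
{"fn": "send_rows", "kwargs": {"moves": "0.001 -0.001 0 0 -1; 0.001 -0.004 0 0 -1; 0 -0.009 0 0 -1; 0 -0.015 0 0 -1; -0.001 -0.021 0 0 -1; -0.001 -0.027 0 0 -1; -0.002 -0.032 0 0 -1; -0.002 -0.036 0 0 -1"}}

```text
time: 17.08
tool_pos: [422.1, 271.1, 172.3]
tcp_rot: [[0.091, 0.996, 0.001], [0.996, -0.091, 0.001], [0.002, 0.001, -1.0]]
contact_force: [4.2, 4.8, -4.0]
opening: 15.7
finger_force: 30.0
```

Request:
{"fn": "send_rows", "kwargs": {"moves": "0 0 0 0 -1; 0 0 0 0 -1; 0 0 0 0 -1"}}

```text
time: 17.45
tool_pos: [422.1, 271.2, 172.3]
tcp_rot: [[0.091, 0.996, 0.001], [0.996, -0.091, 0.001], [0.001, 0.001, -1.0]]
contact_force: [5.0, 4.3, -4.1]
opening: 15.6
finger_force: 30.0
```

```bash
python3 - <<'E'
from h import *
s=bot.state();print(s['time'],s['tool_pos'].round(1),s['contact_force'].round(1),s['opening'])
t=grab('top');c=grab('scene')
def crop(d,u,v,w,h,k):return cv2.resize(d['frame'][v:v+h,u:u+w,::-1],None,fx=k,fy=k,interpolation=cv2.INTER_CUBIC)
a=np.hstack([crop(t,140,200,50,60,8),crop(c,300,115,50,60,8)])
cv2.imwrite('pics/c6.png',cv2.convertScaleAbs(a,alpha=1.4,beta=10))
E
```

```text
17.45 [422.1 271.2 172.3] [ 5.   4.3 -4.1] 15.580091298839177
```

View pics/c6.png

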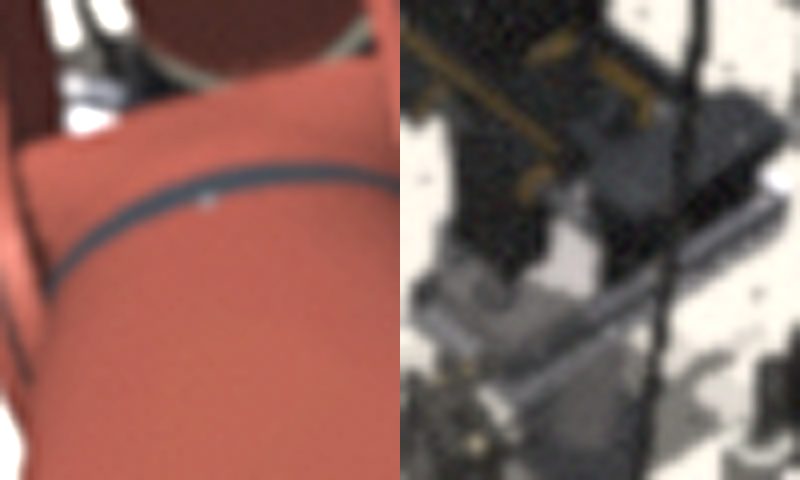

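The pull so far is 26.5 mm, and the 4.3 N reaction matches the spring (about 4.6 N). The picture shows the fingers closed on the handle, while the arm and gripper hide the pointer and the ring. I cross-check the index line in the saved first scene image before handing in.

```bash
python3 - <<'E'
from h import *
d=load('scene');t=load('top')
for n,dd,pp in(('t',t,(168.0,228)),('t',t,(167.6,229)),('t',t,(175.35,239)),('t',t,(175.65,238))):
    for z in(128,131):
        p=onplane(dd,*pp,z);print(n,pp,z,p.round(1),round(p[0]*.092+p[1]*.996,1))
g=cv2.imread('pics/scene0.png').max(2);print(g[136:150,300:318])
for p in((386.9,296.7,128),(404,322.2,128)):print(np.round(proj(d,p),1))
print(bot.state()['contact_force'].round(1),bot.state()['finger_force'])
E
```

```text
t (168.0, 228) 128 [411.8 322.1 128. ] 358.7
t (168.0, 228) 131 [410.9 321.3 131. ] 357.8
t (167.6, 229) 128 [408.9 322.6 128. ] 358.9
t (167.6, 229) 131 [408.  321.8 131. ] 358.0
t (175.35, 239) 128 [383.4 296.5 128. ] 330.6
t (175.35, 239) 131 [382.5 295.7 131. ] 329.7
t (175.65, 238) 128 [386.3 296.2 128. ] 330.5
t (175.65, 238) 131 [385.4 295.5 131. ] 329.7
[[123 123 113 119 148 158 161 160 160 161 167 169 168 169 169 153  93  35]
 [160 154 141 138 160 168 170 169 168 170 171 172 172 169 168 152  90  32]
 [169 167 162 162 166 167 167 169 170 171 171 171 170 171 167 147  84  29]
 [169 167 167 170 170 168 162 163 170 175 172 171 171 169 163 134  72  25]
 [169 171 170 168 167 162 146 142 165 178 177 173 171 170 158 120  63  23]
 [169 169 169 169 164 162 148 131 137 162 176 175 163 155 145  99  49  23]
 [172 170 172 165 156 163 171 160 132 130 155 151 130 120 107  84  54  31]
 [171 169 170 160 129 130 161 174 151 111 106 102  93  96 110 112  96  56]
 [171 168 168 156 115  95 119 153 142 100  79  82  90 114 139 144 130  78]
 [167 169 167 156 111  80  81  99  96  84  80  94 118 140 148 144 125  82]
 [170 169 168 153 106  79  73  76  76  76  80 102 131 147 146 124  89  65]
 [171 171 166 149 108  98  86  78  68  63  60  78 105 132 132  95  57  53]
 [170 166 153 125 111 111  91  71  54  62  78  68  72  90  92  73  53  48]
 [165 151 122  95  88  84  64  60  74 111 128  97  65  59  69  72  64  56]]
[308.3 142.4]
[317.9 141. ]
[ 5.3  3.3 -3.6] 29.996627010405064
```

The refined line estimates give a pull of about 28 mm, so I add 1.5 mm.

Request:
{"fn": "send_rows", "kwargs": {"moves": "0 -0.001 0 0 -1; 0 -0.002 0 0 -1; 0 -0.002 0 0 -1; 0 -0.002 0 0 -1; 0 -0.002 0 0 -1; 0 -0.002 0 0 -1"}}

```text
time: 18.3
tool_pos: [422.0, 269.7, 172.3]
tcp_rot: [[0.091, 0.996, 0.001], [0.996, -0.091, 0.001], [0.001, 0.001, -1.0]]
contact_force: [4.1, 4.4, -3.3]
opening: 15.8
finger_force: 30.0
```

```bash
python3 - <<'E'
from h import *
s=bot.state();print(s['tool_pos'].round(1),s['contact_force'].round(1),abs(s['joint_vel']).max().round(4))
print(bot.hand_in())
E
```

```text
[422.  269.7 172.3] [ 4.1  4.4 -3.3] 0.0013
the job is handed in; nothing more can be done
None
```

The job is handed in, with no verdict returned: the lens ring was set between the pins with the slide home, and the slide is held by the handle about 28 mm out, where I measured the index line; the arm hid the pointer and ring at the end, so neither was checked by eye after the pull.

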